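# Set out the soldering place

## Robot

A 6-joint arm with a two-finger parallel gripper is mounted at the origin on a cart in front of the work surface, level with it; the furniture and walls round the work are solid. World frame = base frame: x ahead of the robot, y to its left, z up, the work surface at z = 0. Lengths are in m, angles in rad, forces in N, time in s.
With the tool pointing down it reaches from about 0.375 to 0.9 m from the base axis. Payload 3.1 kg.
Tool frame: the origin (TCP) lies at the very end of the fingers, on their centre line; the grasp point (between the pads) lies 19 mm behind it; z points along the fingers, y is the direction in which the jaws open and shut (so a half turn about z gives the same grasp; the last joint's range is limited). The gripper opens to 85 mm and grips with 20 to 120 N. Pads are 22 mm wide; open, the fingers measure 114 mm over their backs; the gripper's body (76 mm by 85 mm) begins 54 mm behind the grasp point. The pads swing forward as they close: fully open they stand 13 mm farther back than shut.
Start: joints at [-1.421, 0.527, 1.433, -0, 1.181, -0.178], TCP at [0.201, -0.592, 0.231] pointing down, gripper open.
Joint ranges: [-3.08, 3.08], [-0.75, 2.2], [0.22, 2.44], [-1.43, 4.57], [0, 2.65], [-2.85, 2.85]. Speed limits (rad/s): [2.79, 2.79, 3.14, 3.14, 3.14, 3.14].

## Interface

Orientations are given as a unit quaternion [x, y, z, w].
In Python, from station import manip gives the robot as it stands. The module is installed in compiled form; this text tells all that it offers.
- The arm moves only by the tool send_rows, never from a script. Its argument "commands" is a list of rows, each an object with "delta_pos": the shift along the world's x, y, z in cm, a list of three; "yaw": the turn about the world's z in rad. A call has 1 to 10 rows; each row shifts and turns the pose as measured when the row begins; what a row does not reach is not made up. A row lasts 1/8 s, in which the tool goes at most 62.5 mm and 10.7 degrees, less where a joint would pass 70% of its speed; a pose out of reach is approached as far as the arm can. A call is refused whole if a number of a shift passes 6.25 or a number of a turn 0.188, either way. A call with a gripper value outside its range is refused whole. "grip" is the closure, from -1 (fully open) to 1 (shut), set as the call begins (left out, the last holds). The fingers move at their own pace and stop on an object; "force" is the grip in N (left out, the last holds). Time passes only in rows, so rows that do not move let the fingers close. It gives the time, the measured TCP pose, the force and the opening at its end, in the units of the state.
- manip.sense(): the state, without advancing time (a new reading comes with each control period).
- manip.snapshot(name): name is "scene" or "top" or "wrist"; returns the picture (400x640x3 uint8, blue, green, red); there is no depth.
- manip.get_calibration(name): a dict with "fx", "fy", "cx", "cy" (pixels), "world_to_cam" (4x4, takes a point from world to camera coordinates); the wrist camera has in their place "mount" (4x4, takes a point from camera to tool coordinates, whose origin is the TCP and whose axes are the flange's). Camera axes: x right, y down, z forward; pixel columns grow to the right and rows downward; lengths in m; the calibration is good to about 2 mm. A picture is of the moment at which its call begins: read the wrist's pose just before it. get_calibration takes no time and is no camera call.
- manip.sign_off(): hands the job in, once; it reports no verdict.
The state is a dict: "t": time; "q": joint angles; "qd": joint speeds; "tau": joint torques, N m; "tcp_pos": TCP position; "tool_rot": TCP orientation; "force": force on the tool from outside, world axes, zero at the start; "ft_torque": the same for the moment, N m; "finger_gap": opening from 0.0 (shut) to 1.0 (fully open).
Only numpy, scipy, OpenCV 4.12 (cv2) and the standard library are available. Lean on these libraries where they do the work, as an engineer would, in place of code of your own. Each camera call takes 0.05 s, during which the arm holds its last target. There are 200 camera calls.

## Task

Set out the near end of the bench (this side of the anvil) for soldering, with the things that are there: put the charcoal block on the middle of the beech rest block with its long sides along the rest block's long sides, and stand the brass tube upright on the middle of the charcoal. Stand the flux jar on the bench midway between the rest block and the steel dish. Lay the wooden ring clamp on the bench on the other side of the rest block, the side away from the dish, parallel to the rest block's end face, its middle level with the middle of that face and about 30 mm of clear bench between them; leave the dish, the wax puck and the blade carton where they are.

Things in the scene. Friction and masses are not known exactly. Their poses are not given: they have to be found in the camera images.
- rest_block: Beech rest block, plain light wood, 85 x 100 x 28 mm high, fixed to the bench. Origin: centre of its underside, on the bench top (z = 0). Its z points up, its long (100 mm) sides run along its y, so its two end faces are 50 mm from the centre at +y and -y; the dish stands beyond one of them, left or right. Yaw within about 0.25 rad of 0.
- pickle_dish: Round spun steel dish, open, empty, 100 mm across the rim, 51 mm high, loose. Origin: centre of its underside. It stands left or right of the rest block, 0.20 to 0.26 m from it centre to centre. To be left in place.
- charcoal: Black charcoal block bound with thin wire, 50 x 75 x 25 mm high (top surface 24 to 25 mm above the underside), loose. Origin: centre of its underside; z up, long (75 mm) side along its y. Grasp across the 50 mm side. Starts flat on the bench, y axis turned up to 0.3 rad from world x.
- tube: Piece of brass tube soldered upright to a thin rough brass base plate 28 x 40 mm (2 mm thick, long side along its y); 57 mm high overall, loose. Origin: centre of the underside of the plate; z up along the tube. The tube is 22 mm in diameter, its axis 4 mm from the origin towards +y; grasp the tube 20 to 50 mm above the underside. Starts standing, at any yaw, in the row of small things nearest the robot (a similar tube beside the anvil at the back is not meant).
- flux_jar: Small round amber flux jar with black screw cap, 50 mm diameter, 58 mm high, loose, cap fixed. Origin: centre of its underside; z up. Starts standing upright.
- ring_clamp: Wooden ring clamp (a hand vice: two wooden jaws with a band round the middle), lying flat, 26 x 126 x 18 mm high, loose. Origin: centre of its underside; z up, its length along its y. Its jaws' sides are rounded, so it may roll a little about its length, which does not matter. Grasp across the 26 mm width at the middle, fingertips close to the bench. Starts with its y axis turned up to 0.3 rad from world x.
- wax_puck: Bystander: yellow-brown beeswax puck, a flat disc 45 mm in diameter, 16 mm high, loose, standing among the things to be moved. Origin: centre of its underside. To be left in place.
- blade_carton: Bystander: small card box, 30 x 78 x 40 mm high, loose, standing behind the rest block and dish as seen from the robot. Origin: centre of its underside; long side along its y. To be left in place.
Mind the look-alikes: they are no part of the job. Leave any red look-alike of the charcoal alone.

How it is judged:
By the outcome, as a careful person would: the job done as asked, in the order asked, and still so for the second after the job is handed in, with the robot touching nothing.
It also fails if it takes over 96 s, if anything falls off the work surface, if the arm or the gripper's body presses on something with over 40 N, if the wrist force passes 120 N, or if a joint passes its speed limit or range.

## Working session

There is one attempt and no reset: what is moved stays moved. The work goes in short steps, Python scripts to look and compute and a tool call to move; the robot and the scene stay as the last step left them, time stands still between calls to the robot, and variables do not carry over. Pictures are saved under pics/ and viewed, about 12 in all and at most 16, crops included, and the job is handed in when it is done.

Besides the shell and the picture viewer there is one more tool, called after "Emit:" as name([rows], argument=value, ...), one row to a line, values as JSON. send_rows: Moves the arm, as the interface text tells. Its arguments: {"type":"object","properties":{"commands":{"type":"array","items":{"type":"object","properties":{"delta_pos":{"type":"array","items":{"type":"number"}},"yaw":{"type":"number"}}}},"grip":{"type":"number"},"force":{"type":"number"}},"required":["commands"]}

```bash
mkdir -p pics; python3 - <<'E'
from station import manip
import cv2,json
for n in("scene","top"):
    cv2.imwrite(f"pics/{n}0.png",manip.snapshot(n)); c=manip.get_calibration(n); print(n,c)
print(manip.get_calibration("wrist")); s=manip.sense(); print(s)
E
```

```text
scene {'fx': 439.7474643595098, 'fy': 439.7474643595098, 'cx': 309.67534587443856, 'cy': 205.81955978314448, 'world_to_cam': array([[ 0.94776918, -0.318519  , -0.01671027, -0.59698445],
       [-0.24247578, -0.68548188, -0.68652756,  0.20414843],
       [ 0.20721748,  0.65472149, -0.72691174,  0.98335822],
       [ 0.        ,  0.        ,  0.        ,  1.        ]])}
top {'fx': 510.1434837045794, 'fy': 510.1434837045794, 'cx': 325.6626519120386, 'cy': 202.91396424817998, 'world_to_cam': array([[-0.00451965, -0.99991085, -0.01256434,  0.02127782],
       [-0.98316263,  0.0067385 , -0.18260842,  0.63837394],
       [ 0.18267681,  0.01152746, -0.98310544,  1.13874476],
       [ 0.        ,  0.        ,  0.        ,  1.        ]])}
{'fx': 294.0633232877832, 'fy': 294.0633232877832, 'cx': 315.9006632170379, 'cy': 198.79290659834072, 'mount': array([[ 9.51587950e-05, -9.55139407e-01, -2.96156553e-01,
         7.69004853e-02],
       [ 9.99999993e-01,  7.14954678e-05,  9.07312546e-05,
         4.55841979e-04],
       [-6.54871454e-05, -2.96156560e-01,  9.55139407e-01,
        -1.43222254e-01],
       [ 0.00000000e+00,  0.00000000e+00,  0.00000000e+00,
         1.00000000e+00]])}
{'t': 0.1, 'q': array([-1.42147123e+00,  5.28392984e-01,  1.43377953e+00,  1.07934437e-05,
        1.18142548e+00, -1.78469644e-01]), 'qd': array([-2.42511857e-05, -2.52905219e-03, -2.50302020e-03, -2.76763847e-04,
       -6.64414600e-04, -2.52920125e-05]), 'tau': array([-3.17704989e-04, -4.43303883e+01, -1.78587270e+01, -2.88033925e-04,
        3.88397661e-03, -1.31568578e-05]), 'tcp_pos': array([ 0.20117243, -0.59104864,  0.23041763]), 'tool_rot': array([ 9.86598705e-01,  1.63162467e-01,  1.96008122e-05, -1.00248844e-03]), 'force': array([-0.10116579,  0.46507839, -0.46643002]), 'ft_torque': array([ 0.0354744 , -0.01563658, -0.02487162]), 'finger_gap': 1.001300085181856}
```

View pics/top0.png

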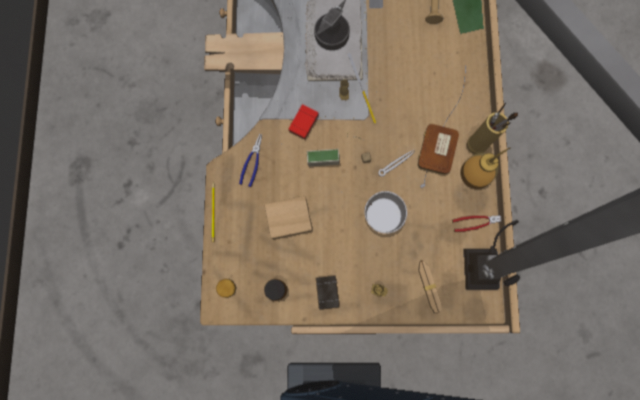

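View pics/scene0.png

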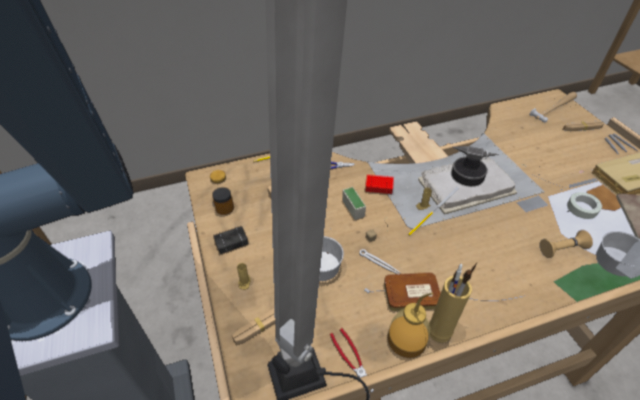

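```bash
cat > h.py <<'E'
import numpy as np,cv2
from scipy.spatial.transform import Rotation as R
from station import manip
def cam(n):
    c=manip.get_calibration(n); K=np.array([[c['fx'],0,c['cx']],[0,c['fy'],c['cy']],[0,0,1]])
    if n=='wrist':
        s=manip.sense(); T=np.eye(4); T[:3,:3]=R.from_quat(s['tool_rot']).as_matrix(); T[:3,3]=s['tcp_pos']
        W=np.linalg.inv(T@c['mount'])
    else: W=c['world_to_cam']
    return K,W
def p2w(KW,uv,z):
    K,W=KW; uv=np.atleast_2d(uv).astype(float)
    d=(np.linalg.inv(K)@np.c_[uv,np.ones(len(uv))].T).T@W[:3,:3]; o=-W[:3,:3].T@W[:3,3]
    return o+d*((z-o[2])/d[:,2])[:,None]
def w2p(KW,P):
    K,W=KW; q=(np.atleast_2d(P)@W[:3,:3].T+W[:3,3])@K.T
    return q[:,:2]/q[:,2:]
def st():
    s=manip.sense(); r=R.from_quat(s['tool_rot']).as_matrix()
    print('t',round(s['t'],2),'tcp',s['tcp_pos'].round(4),'jawyaw',round(np.arctan2(r[1,1],r[0,1]),4),'tilt',r[:2,2].round(4),'F',s['force'].round(1),'gap',round(s['finger_gap'],3),'q6',s['q'].round(3))
E
python3 - <<'E'
from h import *
im=cv2.imread('pics/top0.png'); kw=cam('top')
cv2.imwrite('pics/crop0.png',cv2.resize(im[140:335,195:455],None,fx=3,fy=3,interpolation=cv2.INTER_CUBIC))
for n,uv,z in [('rest',(288,218),.028),('dish rim',(385.5,213.5),.051),('wax',(226,288),.016),('jar cap',(276,290),.058),('char',(328,292),.0245),('tube',(379,289),.04),('clamp',(429,286),.012),('carton',(323,157),.04),('redblock',(304,122),.025),('rail',(292,326),0),('edgeL',(203,324),0)]:
    print(n,p2w(kw,uv,z)[0].round(3))
st()
E
```

```text
rest [0.608 0.109 0.028]
dish rim [ 0.614 -0.123  0.051]
wax [0.443 0.255 0.016]
jar cap [0.437 0.132 0.058]
char [0.433 0.014 0.024]
tube [ 0.439 -0.104  0.04 ]
clamp [ 0.446 -0.225  0.012]
carton [0.755 0.024 0.04 ]
redblock [0.85  0.071 0.025]
rail [0.354 0.099 0.   ]
edgeL [0.36 0.31 0.  ]
t 0.1 tcp [ 0.2012 -0.591   0.2304] jawyaw -1.243 tilt [-0.0003  0.002 ] F [-0.1  0.5 -0.5] gap 1.001 q6 [-1.421  0.528  1.434  0.     1.181 -0.178]
```

View pics/crop0.png

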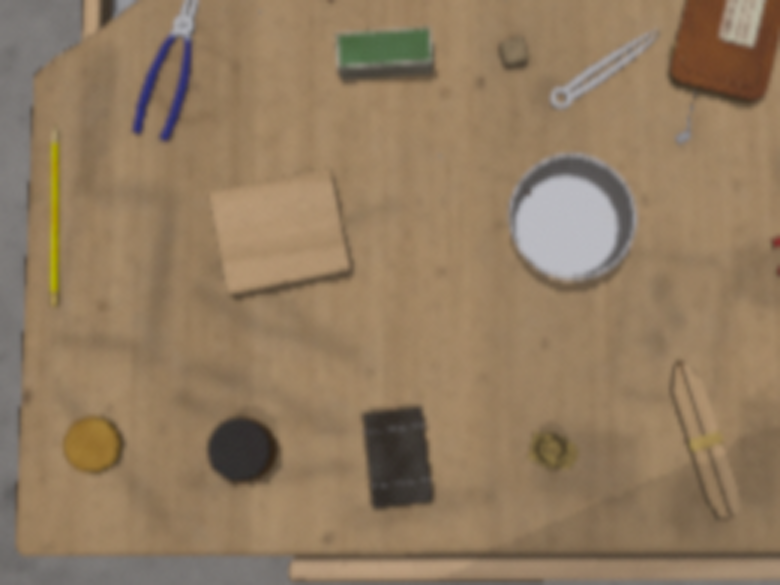

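Emit:
send_rows([
  {"delta_pos": [-1.6,4.6,0.5]},
  {"delta_pos": [-1.6,4.6,0.5]},
  {"delta_pos": [-1.5,4.6,0.5]},
  {"delta_pos": [-1.3,4.5,0.3]},
  {"delta_pos": [4,2,0]},
  {"delta_pos": [4,2,0]},
  {"delta_pos": [4,3,0]},
  {"delta_pos": [4,3,0]},
  {"delta_pos": [3,3.5,0],"yaw": -0.1},
  {"delta_pos": [3,3.5,0],"yaw": -0.1},
], grip=-1, force=40)

```text
validation failed for argument at $.co...
```

Emit:
send_rows([
  {"delta_pos": [-1.6,4.6,0.5],"yaw": 0.0},
  {"delta_pos": [-1.6,4.6,0.5],"yaw": 0.0},
  {"delta_pos": [-1.5,4.6,0.5],"yaw": 0.0},
  {"delta_pos": [-1.3,4.5,0.3],"yaw": 0.0},
  {"delta_pos": [4,2,0],"yaw": 0.0},
  {"delta_pos": [4,2,0],"yaw": 0.0},
  {"delta_pos": [4,3,0],"yaw": 0.0},
  {"delta_pos": [4,3,0],"yaw": 0.0},
  {"delta_pos": [3,3.5,0],"yaw": -0.1},
  {"delta_pos": [3,3.5,0],"yaw": -0.1},
], grip=-1, force=40)

```text
t: 1.35
tcp_pos: [0.3622, -0.2282, 0.2457]
tool_rot: [0.998, 0.056, 0.0, -0.002]
force: [0.9, -0.3, 0.5]
finger_gap: 0.999
```

Emit:
send_rows([
  {"delta_pos": [3,4.5,0.7],"yaw": 0.0},
  {"delta_pos": [2,5.5,0.7],"yaw": 0.0},
  {"delta_pos": [2,5.5,0.7],"yaw": 0.0},
  {"delta_pos": [1,5.5,0.7],"yaw": 0.0},
  {"delta_pos": [0.5,3.5,0.7],"yaw": 0.0},
  {"delta_pos": [0,0,0],"yaw": 0.0},
])

```text
t: 2.1
tcp_pos: [0.4503, 0.0273, 0.2807]
tool_rot: [0.998, 0.058, 0.0, -0.003]
force: [0.2, 0.2, 0.6]
finger_gap: 1.0
```

```bash
python3 - <<'E'
from h import *
st(); kw=cam('wrist'); im=manip.snapshot('wrist'); cv2.imwrite('pics/w1.png',im); np.savez('w1.npz',K=kw[0],W=kw[1])
E
```

```text
t 2.1 tcp [0.4503 0.0273 0.2807] jawyaw -1.4554 tilt [0.0006 0.0053] F [0.2 0.2 0.6] gap 1.0 q6 [-0.192  0.225  1.786  0.006  1.131  1.261]
```

View pics/w1.png

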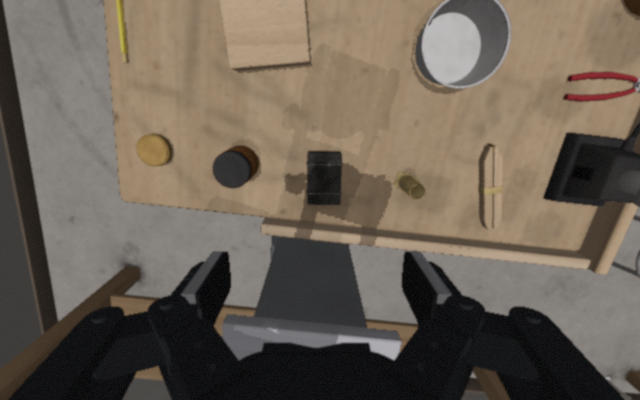

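Emit:
send_rows([
  {"delta_pos": [3,1,-5],"yaw": 0.0},
  {"delta_pos": [3,1,-5],"yaw": 0.0},
  {"delta_pos": [3,1,-4],"yaw": 0.0},
  {"delta_pos": [0,0,0],"yaw": 0.0},
])

```text
t: 2.65
tcp_pos: [0.5429, 0.0509, 0.1357]
tool_rot: [0.999, 0.054, 0.001, -0.001]
force: [-0.8, -0.5, 0.1]
finger_gap: 0.998
```

```bash
python3 - <<'E'
from h import *
st(); kw=cam('wrist'); im=manip.snapshot('wrist'); cv2.imwrite('pics/w2.png',im); np.savez('w2.npz',K=kw[0],W=kw[1])
cv2.imwrite('pics/w2c.png',cv2.resize(im[:230,100:500],None,fx=2,fy=2,interpolation=cv2.INTER_CUBIC))
E
```

```text
t 2.65 tcp [0.5429 0.0509 0.1357] jawyaw -1.4628 tilt [0.002  0.0017] F [-0.8 -0.5  0.1] gap 0.998 q6 [-0.113  0.555  1.724  0.003  0.861  1.349]
```

View pics/w2c.png

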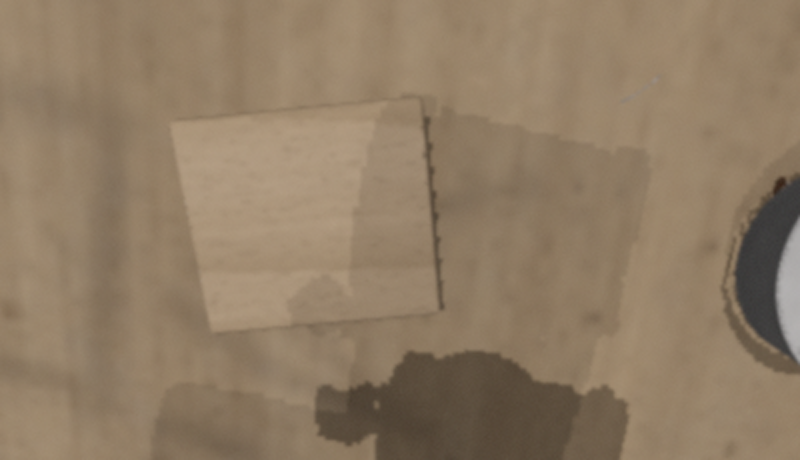

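```bash
python3 - <<'E'
from h import *
d=np.load('w2.npz'); k2=(d['K'],d['W']); d=np.load('w1.npz'); k1=(d['K'],d['W']); kt=cam('top')
c=np.array([[171,122],[422,97],[440,310],[212,333]])/2+[100,0]
for n,P in (('w2',p2w(k2,c,.028)),('top',p2w(kt,np.array([[211,193],[332,174],[350,269],[231,291]])/3+[195,140],.028))):
    P=P[:,:2]; y=P[0]-P[1]+P[3]-P[2]; x=P[0]-P[3]+P[1]-P[2]
    print(n,P.mean(0).round(4),'L',np.linalg.norm(P[0]-P[1]).round(4),np.linalg.norm(P[0]-P[3]).round(4),'yaw',np.arctan2(-y[0],y[1]).round(3),np.arctan2(x[1],x[0]).round(3))
# charcoal dark mask
for f,kw,(u0,v0,u1,v1) in (('w1',k1,(300,140,350,215)),('top0',kt,(312,270,345,315))):
    im=cv2.imread(f'pics/{f}.png'); g=im[v0:v1,u0:u1].max(2); m=(g<55).astype(np.uint8)
    n,l,s,_=cv2.connectedComponentsWithStats(m); i=1+s[1:,4].argmax(); v,u=np.nonzero(l==i)
    P=p2w(kw,np.c_[u+u0,v+v0],.02)[:,:2].astype(np.float32); print(f,s[i],cv2.minAreaRect(P))
# jar cap
for f,kw,(u0,v0,u1,v1) in (('w1',k1,(210,145,255,192)),('top0',kt,(260,275,292,305))):
    im=cv2.imread(f'pics/{f}.png'); g=im[v0:v1,u0:u1].max(2); m=(g<55).astype(np.uint8)
    n,l,s,_=cv2.connectedComponentsWithStats(m); i=1+s[1:,4].argmax(); v,u=np.nonzero(l==i)
    print(f,'jar',cv2.minEnclosingCircle(p2w(kw,np.c_[u+u0,v+v0],.058)[:,:2].astype(np.float32)))
a=cv2.imread('pics/w1.png')[130:245,290:520]
cv2.imwrite('pics/c3.png',cv2.resize(a,None,fx=3.4,fy=3.4,interpolation=cv2.INTER_CUBIC))
E
```

```text
w2 [0.6121 0.108 ] L 0.0985 0.0837 yaw 0.203 0.193
top [0.6101 0.1069] L 0.0984 0.0811 yaw 0.165 0.201
w1 [   7   12   34   53 1702] ((0.433260440826416, 0.01558774709701538), (0.07500459998846054, 0.047315098345279694), 6.65903377532959)
top0 [  7   8  13  23 119] ((0.44098421931266785, 0.01890881545841694), (0.050468023866415024, 0.024046700447797775), 11.306635856628418)
w1 jar ((0.44518953561782837, 0.13001400232315063), 0.029094062745571136)
top0 jar ((0.43861621618270874, 0.13300634920597076), 0.023310944437980652)
```

View pics/c3.png

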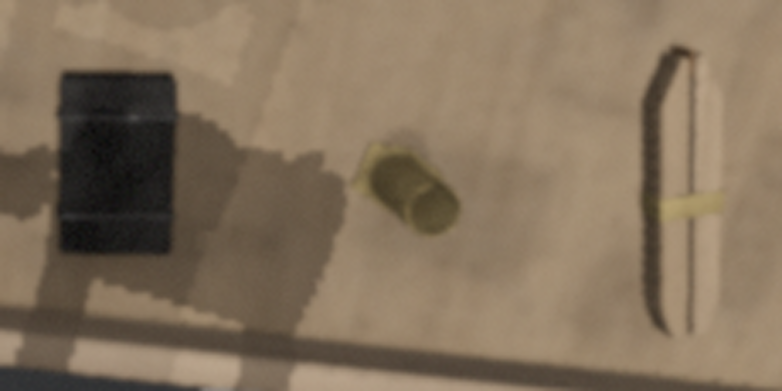

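Emit:
send_rows([
  {"delta_pos": [-3.7,-1.2,0],"yaw": 0.0},
  {"delta_pos": [-3.7,-1.2,-1],"yaw": 0.0},
  {"delta_pos": [-3.5,-1.2,-2],"yaw": 0.008},
  {"delta_pos": [0,0,-2],"yaw": 0.0},
  {"delta_pos": [0,0,0],"yaw": 0.0},
])

```text
t: 3.32
tcp_pos: [0.4298, 0.0086, 0.0944]
tool_rot: [0.998, 0.055, 0.007, 0.002]
force: [-0.4, 0.5, -0.5]
finger_gap: 0.999
```

```bash
python3 -c "
from h import *
st(); kw=cam('wrist'); im=manip.snapshot('wrist'); cv2.imwrite('pics/w3.png',im); cv2.imwrite('pics/w3c.png',im[100:400,140:500])"
```

```text
t 3.33 tcp [0.4298 0.0086 0.0944] jawyaw -1.4604 tilt [ 0.0146 -0.0024] F [-0.4  0.5 -0.5] gap 0.999 q6 [-2.420e-01  5.270e-01  2.045e+00  2.000e-03  5.550e-01  1.217e+00]
```

View pics/w3c.png

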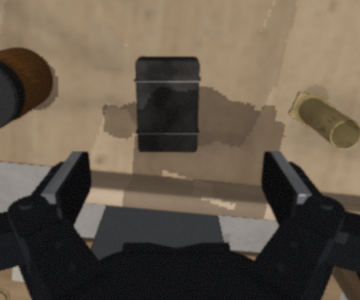

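```bash
python3 -c "
from h import *
st(); kw=cam('wrist'); im=cv2.imread('pics/w3.png')
v0,u0=140,260; g=im[v0:265,u0:355].max(2); m=(g<52).astype(np.uint8)
n,l,s,_=cv2.connectedComponentsWithStats(m); i=1+s[1:,4].argmax(); v,u=np.nonzero(l==i); uv=np.c_[u+u0,v+v0]; print(s[i])
for z in(.0245,.0):
  P=p2w(kw,uv,z)[:,:2].astype(np.float32); print(z,cv2.minAreaRect(P))
P=p2w(kw,np.array([[137,80],[198,80],[197,152],[138,151]])+[140,100],.0245);print(P.round(4))
P=p2w(kw,np.array([[137,58],[198,58]])+[140,100],.0);print(P.round(4))
"
```

```text
t 3.38 tcp [0.4301 0.0088 0.0948] jawyaw -1.46 tilt [ 0.0151 -0.0026] F [-0.4  0.1  0.7] gap 1.001 q6 [-2.410e-01  5.260e-01  2.045e+00  2.000e-03  5.560e-01  1.217e+00]
[  17   43   62   69 3661]
0.0245 ((0.42550721764564514, 0.01436697505414486), (0.05599537119269371, 0.047967422753572464), 6.23261022567749)
0.0 ((0.416500449180603, 0.014017583802342415), (0.062387384474277496, 0.05344300717115402), 6.232583522796631)
[[ 0.4532  0.04    0.0245]
 [ 0.4582 -0.0052  0.0245]
 [ 0.3994 -0.0122  0.0245]
 [ 0.3951  0.0349  0.0245]]
[[ 0.4656  0.044   0.    ]
 [ 0.4711 -0.0054  0.    ]]
```

Emit:
send_rows([
  {"delta_pos": [0.45,0.65,-2],"yaw": 0.004},
  {"delta_pos": [0,0,-3],"yaw": 0.0},
  {"delta_pos": [0,0,-2.5],"yaw": 0.0},
  {"delta_pos": [0,0,0],"yaw": 0.0},
])

```text
t: 3.88
tcp_pos: [0.441, 0.0131, 0.0244]
tool_rot: [0.998, 0.057, 0.015, 0.004]
force: [0.3, -0.2, 0.6]
finger_gap: 1.0
```

```bash
python3 -c "
from h import *
st()"
```

```text
t 3.88 tcp [0.441  0.0131 0.0244] jawyaw -1.4565 tilt [ 0.0309 -0.0064] F [ 0.3 -0.2  0.6] gap 1.0 q6 [-2.250e-01  6.920e-01  2.062e+00  2.000e-03  3.550e-01  1.230e+00]
```

Emit:
send_rows([
  {"delta_pos": [-0.7,0.25,-0.8],"yaw": 0.0},
  {"delta_pos": [0,0,-0.7],"yaw": 0.0},
  {"delta_pos": [0,0,-0.4],"yaw": 0.0},
])

```text
t: 4.25
tcp_pos: [0.4358, 0.0153, 0.0075]
tool_rot: [0.998, 0.057, 0.018, 0.005]
force: [-0.7, -0.8, -0.2]
finger_gap: 0.998
```

```bash
python3 -c "
from h import *
st()"
```

```text
t 4.25 tcp [0.4358 0.0153 0.0075] jawyaw -1.4561 tilt [ 0.0372 -0.0079] F [-0.7 -0.8 -0.2] gap 0.998 q6 [-2.230e-01  7.320e-01  2.084e+00  2.000e-03  2.880e-01  1.231e+00]
```

Emit:
send_rows([
  {"delta_pos": [0,0,-0.6],"yaw": 0.0},
  {"delta_pos": [0,0,0],"yaw": 0.0},
])

```text
t: 4.5
tcp_pos: [0.436, 0.0153, 0.0012]
tool_rot: [0.998, 0.057, 0.019, 0.005]
force: [-0.8, 0.1, 0.2]
finger_gap: 0.999
```

Emit:
send_rows([
  {"delta_pos": [0,0,0],"yaw": 0.0},
  {"delta_pos": [0,0,0],"yaw": 0.0},
  {"delta_pos": [0,0,0],"yaw": 0.0},
  {"delta_pos": [0,0,0],"yaw": 0.0},
  {"delta_pos": [0,0,0],"yaw": 0.0},
  {"delta_pos": [0,0,0],"yaw": 0.0},
], grip=1, force=45)

```text
t: 5.25
tcp_pos: [0.4362, 0.0152, 0.0014]
tool_rot: [0.998, 0.057, 0.019, 0.005]
force: [0.1, -0.2, 0.8]
finger_gap: 0.553
```

Emit:
send_rows([
  {"delta_pos": [0,0,3],"yaw": 0.0},
  {"delta_pos": [0,0,4],"yaw": 0.0},
  {"delta_pos": [1.5,0,3],"yaw": 0.1},
  {"delta_pos": [2,1,0],"yaw": 0.17},
  {"delta_pos": [2.5,1,0],"yaw": 0.17},
  {"delta_pos": [2.5,1,0],"yaw": 0.17},
  {"delta_pos": [2,1,0],"yaw": 0.17},
  {"delta_pos": [2,1,0],"yaw": 0.17},
  {"delta_pos": [1.5,1,0],"yaw": 0.17},
  {"delta_pos": [1,1,0],"yaw": 0.17},
])

```text
t: 6.5
tcp_pos: [0.5856, 0.0877, 0.103]
tool_rot: [0.75, 0.662, 0.014, -0.006]
force: [0.1, 0.0, 0.0]
finger_gap: 0.55
```

```bash
python3 -c "
from h import *
st()"
```

```text
t 6.5 tcp [0.5856 0.0877 0.103 ] jawyaw -0.1247 tilt [0.0127 0.0284] F [0.1 0.  0. ] gap 0.55 q6 [-0.055  0.65   1.636  0.039  0.845  0.044]
```

Emit:
send_rows([
  {"delta_pos": [1.3,1.0,0],"yaw": 0.16},
  {"delta_pos": [1.2,0.9,-1.5],"yaw": 0.15},
  {"delta_pos": [0,0,-1.5],"yaw": 0.0},
  {"delta_pos": [0,0,0],"yaw": 0.0},
])

```text
t: 7.0
tcp_pos: [0.6092, 0.1078, 0.0702]
tool_rot: [0.635, 0.772, 0.011, -0.01]
force: [-0.3, 0.4, -0.4]
finger_gap: 0.55
```

```bash
python3 -c "
from h import *
st(); im=manip.snapshot('wrist'); cv2.imwrite('pics/w4.png',im)"
```

```text
t 7.0 tcp [0.6092 0.1078 0.0702] jawyaw 0.1936 tilt [-0.0012  0.0306] F [-0.3  0.4 -0.4] gap 0.55 q6 [-0.02   0.729  1.572  0.041  0.843 -0.241]
```

View pics/w4.png

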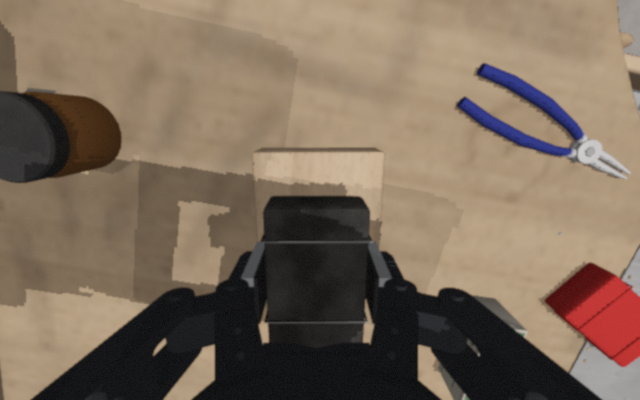

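```bash
python3 -c "
from h import *
kw=cam('wrist')
Rz=np.array([[np.cos(.195),np.sin(.195)],[-np.sin(.195),np.cos(.195)]]) # world->block
f=lambda uv,z:((p2w(kw,uv,z)[:,:2]-[.611,.1075])@Rz.T*1000).round(1)
print('rest top edge/rel rest est',f([[254,153],[383,151]],.028))
print('char end at top z',f([[275,197],[362,197],[264,210],[370,210]],.0935))
print('char end at bottom z',f([[275,197],[362,197]],.069))
im=cv2.imread('pics/w4.png');cv2.imwrite('pics/w4c.png',cv2.resize(im[130:340,220:420],None,fx=2.8,fy=2.8,interpolation=cv2.INTER_CUBIC))
"
```

```text
rest top edge/rel rest est [[-38.9  49.7]
 [ 43.3  50.8]]
char end at top z [[-17.6  38.4]
 [ 20.   38.3]
 [-22.7  32.5]
 [ 23.8  32.3]]
char end at bottom z [[-21.   31.7]
 [ 24.2  31.6]]
```

View pics/w4c.png

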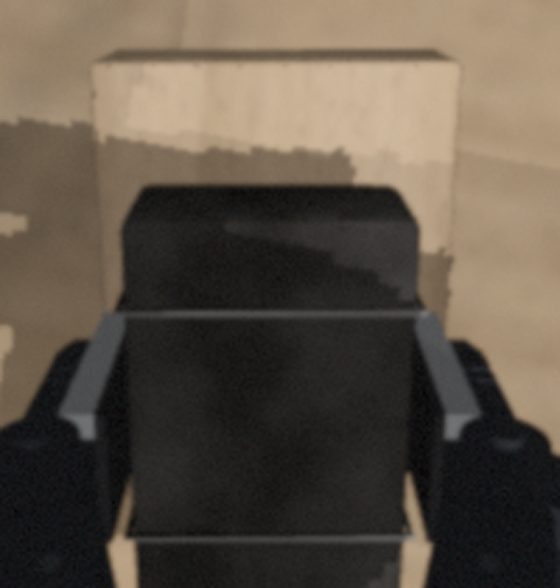

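```bash
python3 -c "
from h import *
kw=cam('wrist')
Rz=np.array([[np.cos(.195),np.sin(.195)],[-np.sin(.195),np.cos(.195)]])
f=lambda uv,z:((p2w(kw,uv,z)[:,:2]-[.611,.1075])@Rz.T*1000).round(1)
print('wires',f([[317,242.5],[317,322]],.0935), f([[317,208]],.0935), 'rest',f([[254,152.5],[385,152.5]],.028))
d=np.load('w1.npz');k1=(d['K'],d['W'])
c=lambda a:np.array(a)/3.4+[290,130]
print(p2w(k1,c([[118,73],[118,118],[118,216],[118,250]]),.0245).round(4))
"
```

```text
wires [[  0.5  17. ]
 [  0.5 -25.2]] [[ 0.5 33.3]] rest [[-38.8  50. ]
 [ 44.6  49.8]]
[[0.472  0.0189 0.0245]
 [0.454  0.0167 0.0245]
 [0.4132 0.0116 0.0245]
 [0.3984 0.0097 0.0245]]
```

Emit:
send_rows([
  {"delta_pos": [0.15,0.47,-1.2],"yaw": 0.0},
  {"delta_pos": [0,0,-1.2],"yaw": 0.0},
  {"delta_pos": [0,0,-0.9],"yaw": 0.0},
  {"delta_pos": [0,0,0],"yaw": 0.0},
])

```text
t: 7.55
tcp_pos: [0.6106, 0.1121, 0.0361]
tool_rot: [0.636, 0.771, 0.012, -0.01]
force: [0.1, -0.3, -0.6]
finger_gap: 0.553
```

```bash
python3 -c "
from h import *
st()"
```

```text
t 7.55 tcp [0.6106 0.1121 0.0361] jawyaw 0.1908 tilt [0.0001 0.0305] F [ 0.1 -0.3 -0.6] gap 0.553 q6 [-0.013  0.782  1.578  0.043  0.782 -0.235]
```

Emit:
send_rows([
  {"delta_pos": [0,0.03,-0.3],"yaw": 0.004},
  {"delta_pos": [0,0,-0.2],"yaw": 0.0},
  {"delta_pos": [0,0,-0.1],"yaw": 0.0},
])

```text
t: 7.92
tcp_pos: [0.6112, 0.1123, 0.0303]
tool_rot: [0.635, 0.772, 0.012, -0.009]
force: [0.4, -0.6, -1.1]
finger_gap: 0.552
```

Emit:
send_rows([
  {"delta_pos": [0,0,-0.1],"yaw": 0.0},
  {"delta_pos": [0,0,0],"yaw": 0.0},
])

```text
t: 8.18
tcp_pos: [0.6115, 0.1122, 0.0298]
tool_rot: [0.635, 0.772, 0.012, -0.009]
force: [0.3, -1.1, -0.7]
finger_gap: 0.552
```

Emit:
send_rows([
  {"delta_pos": [0,0,0],"yaw": 0.0},
  {"delta_pos": [0,0,0],"yaw": 0.0},
  {"delta_pos": [0,0,0],"yaw": 0.0},
  {"delta_pos": [0,0,0],"yaw": 0.0},
], grip=-0.5)

```text
t: 8.68
tcp_pos: [0.612, 0.1123, 0.0302]
tool_rot: [0.635, 0.772, 0.013, -0.008]
force: [-0.1, 1.1, -0.7]
finger_gap: 0.746
```

Emit:
send_rows([
  {"delta_pos": [0,0,3],"yaw": 0.0},
  {"delta_pos": [0,0,5],"yaw": 0.0},
  {"delta_pos": [0,-3,4],"yaw": 0.0},
  {"delta_pos": [0,-4,2],"yaw": 0.0},
  {"delta_pos": [0,0,0],"yaw": 0.0},
])

```text
t: 9.3
tcp_pos: [0.611, 0.041, 0.1736]
tool_rot: [0.634, 0.773, 0.012, -0.008]
force: [0.2, 0.1, -0.6]
finger_gap: 0.746
```

```bash
python3 -c "
from h import *
st(); kw=cam('wrist'); im=manip.snapshot('wrist'); cv2.imwrite('pics/w5.png',im);np.savez('w5.npz',K=kw[0],W=kw[1])
P=w2p(kw,[[.612,.108,.05]])[0].astype(int);print(P)
cv2.imwrite('pics/w5c.png',cv2.resize(im[P[1]-80:P[1]+80,P[0]-100:P[0]+100],None,fx=3.5,fy=3.5,interpolation=cv2.INTER_CUBIC))
"
```

```text
t 9.3 tcp [0.611  0.041  0.1736] jawyaw 0.1966 tilt [0.0022 0.0294] F [ 0.2  0.1 -0.6] gap 0.746 q6 [-0.13   0.577  1.524  0.034  1.042 -0.344]
[329 123]
```

View pics/w5c.png

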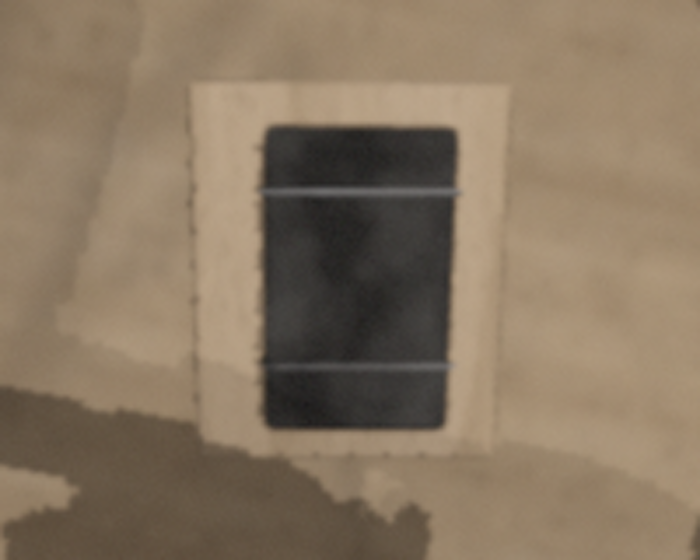

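```bash
python3 -c "
from h import *
d=np.load('w5.npz');kw=(d['K'],d['W'])
def rep(c,z):
    P=p2w(kw,np.array(c)/3.5+[229,43],z)[:,:2]; y=P[0]-P[3]+P[1]-P[2]; x=P[1]-P[0]+P[2]-P[3]
    print(P.mean(0).round(4),np.arctan2(-y[0],y[1]).round(3),np.arctan2(x[1],x[0]).round(3),(np.linalg.norm(y)/2).round(4),(np.linalg.norm(x)/2).round(4))
rep([(191,85),(510,85),(492,452),(202,447)],.028)
rep([(265,128),(457,128),(445,429),(264,429)],.0525)
d=np.load('w1.npz');k1=(d['K'],d['W']);c=lambda a:np.array(a)/3.4+[290,130]
print('tube top',p2w(k1,c([435,210]),.057),'tube at plate',p2w(k1,c([382,172]),.002))
print('plate far corner pix',p2w(k1,c([[365,200],[376,148],[410,150]]),.002))
print('clamp',p2w(k1,c([[690,205],[682,48],[683,333]]),.014).round(4))
"
```

```text
[0.6124 0.1092] 0.199 0.188 0.0963 0.0832
[0.6137 0.1077] 0.188 0.196 0.0732 0.0468
tube top [[ 0.43884568 -0.1060415   0.057     ]] tube at plate [[ 0.43976898 -0.10076196  0.002     ]]
plate far corner pix [[ 0.42656469 -0.09592912  0.002     ]
 [ 0.44988156 -0.09607471  0.002     ]
 [ 0.45071738 -0.11074263  0.002     ]]
clamp [[ 0.4433 -0.2293  0.014 ]
 [ 0.507  -0.2069  0.014 ]
 [ 0.386  -0.2433  0.014 ]]
```

Emit:
send_rows([
  {"delta_pos": [-3.5,-3.5,0],"yaw": 0.0},
  {"delta_pos": [-4,-4.5,0],"yaw": 0.0},
  {"delta_pos": [-4,-4.5,0],"yaw": 0.0},
  {"delta_pos": [-3.5,-4.5,-2],"yaw": 0.0},
  {"delta_pos": [-1.5,-3,-2],"yaw": 0.0},
  {"delta_pos": [0,0,0],"yaw": 0.0},
], grip=-1)

```text
t: 10.1
tcp_pos: [0.4391, -0.1542, 0.1274]
tool_rot: [0.631, 0.776, 0.013, -0.014]
force: [0.2, 1.2, -0.2]
finger_gap: 1.001
```

```bash
python3 -c "
from h import *
st(); kw=cam('wrist'); im=manip.snapshot('wrist'); cv2.imwrite('pics/w6.png',im);np.savez('w6.npz',K=kw[0],W=kw[1])
P=w2p(kw,[[.4385,-.105,.01]])[0].astype(int);print(P)
P=np.clip(P,[70,60],[570,340])
print(P);cv2.imwrite('pics/w6c.png',cv2.resize(im[P[1]-60:P[1]+60,P[0]-70:P[0]+70],None,fx=4.5,fy=4.5,interpolation=cv2.INTER_CUBIC))
"
```

```text
t 10.1 tcp [ 0.4391 -0.1542  0.1274] jawyaw 0.2051 tilt [-0.0051  0.0368] F [ 0.2  1.2 -0.2] gap 1.001 q6 [-0.597  0.496  1.912  0.04   0.758 -0.831]
[324 144]
[324 144]
```

View pics/w6c.png

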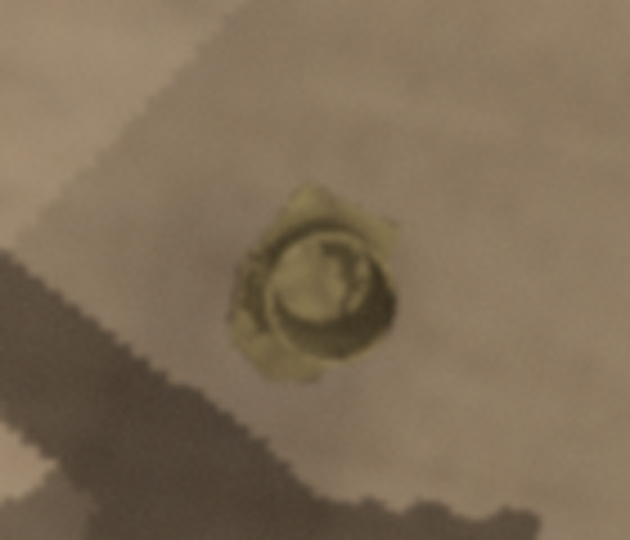

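```bash
python3 -c "
from h import *
d=np.load('w6.npz');kw=(d['K'],d['W']);c=lambda a:np.array(a)/4.5+[254,84]
print(p2w(kw,c([[312,185],[397,225],[235,270],[230,330],[262,380],[318,380]]),.002)[:,:2].round(4))
print('axis top',p2w(kw,c([[330,295]]),.057))
im=cv2.imread('pics/w6.png')[100:190,290:360]
cv2.imwrite('pics/w6d.png',cv2.convertScaleAbs(cv2.resize(im,None,fx=8,fy=6.6,interpolation=cv2.INTER_CUBIC),alpha=1.9,beta=-70))
"
```

```text
[[ 0.434  -0.0888]
 [ 0.4523 -0.0929]
 [ 0.4223 -0.1083]
 [ 0.4236 -0.1204]
 [ 0.4321 -0.1291]
 [ 0.4434 -0.1268]]
axis top [[ 0.43879683 -0.10442383  0.057     ]]
```

View pics/w6d.png

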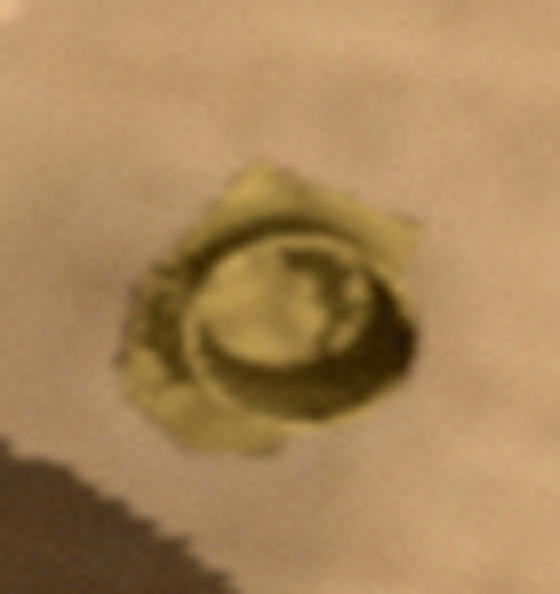

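Emit:
send_rows([
  {"delta_pos": [0,2.5,-1],"yaw": 0.0},
  {"delta_pos": [0,2.5,-1],"yaw": 0.0},
  {"delta_pos": [0,0,-1.5],"yaw": 0.0},
  {"delta_pos": [0,0,0],"yaw": 0.0},
])

```text
t: 10.65
tcp_pos: [0.4429, -0.0963, 0.093]
tool_rot: [0.628, 0.778, 0.014, -0.013]
force: [-1.1, 0.7, 0.9]
finger_gap: 1.0
```

```bash
python3 -c "
from h import *
st()"
```

```text
t 10.65 tcp [ 0.4429 -0.0963  0.093 ] jawyaw 0.213 tilt [-0.0022  0.0373] F [-1.1  0.7  0.9] gap 1.0 q6 [-0.483  0.552  1.971  0.054  0.638 -0.74 ]
```

Emit:
send_rows([
  {"delta_pos": [-0.4,-0.75,-1],"yaw": 0.0},
  {"delta_pos": [0,0,-1.5],"yaw": 0.0},
  {"delta_pos": [0,0,-1.5],"yaw": 0.0},
  {"delta_pos": [0,0,0],"yaw": 0.0},
])

```text
t: 11.15
tcp_pos: [0.4408, -0.1045, 0.0527]
tool_rot: [0.627, 0.779, 0.014, -0.01]
force: [-0.1, 0.8, 0.1]
finger_gap: 1.0
```

Emit:
send_rows([
  {"delta_pos": [-0.3,0,-1.5],"yaw": 0.0},
  {"delta_pos": [-0.1,0,-1.2],"yaw": 0.0},
  {"delta_pos": [0,0,-0.7],"yaw": 0.0},
  {"delta_pos": [0,0,0],"yaw": 0.0},
])

```text
t: 11.65
tcp_pos: [0.4384, -0.106, 0.0189]
tool_rot: [0.627, 0.779, 0.015, -0.008]
force: [-0.0, 0.1, -0.3]
finger_gap: 1.002
```

```bash
python3 -c "
from h import *
st()"
```

```text
t 11.65 tcp [ 0.4384 -0.106   0.0189] jawyaw 0.2144 tilt [0.0058 0.0332] F [-0.   0.1 -0.3] gap 1.002 q6 [-0.508  0.711  2.014  0.077  0.429 -0.792]
```

Emit:
send_rows([
  {"delta_pos": [0.05,0.18,-0.2],"yaw": 0.0},
  {"delta_pos": [0,0,0],"yaw": 0.0},
])

```text
t: 11.9
tcp_pos: [0.4394, -0.1042, 0.0173]
tool_rot: [0.627, 0.779, 0.015, -0.008]
force: [0.5, 0.3, 0.8]
finger_gap: 1.001
```

Emit:
send_rows([
  {"delta_pos": [0,0,0],"yaw": 0.0},
  {"delta_pos": [0,0,0],"yaw": 0.0},
  {"delta_pos": [0,0,0],"yaw": 0.0},
  {"delta_pos": [0,0,0],"yaw": 0.0},
  {"delta_pos": [0,0,0],"yaw": 0.0},
  {"delta_pos": [0,0,0],"yaw": 0.0},
  {"delta_pos": [0,0,0],"yaw": 0.0},
  {"delta_pos": [0,0,0],"yaw": 0.0},
], grip=1, force=40)

```text
t: 12.9
tcp_pos: [0.4396, -0.1043, 0.018]
tool_rot: [0.627, 0.779, 0.015, -0.007]
force: [0.3, 0.3, 0.9]
finger_gap: 0.24
```

```bash
python3 -c "
from h import *
st()"
```

```text
t 12.9 tcp [ 0.4396 -0.1043  0.018 ] jawyaw 0.2149 tilt [0.0076 0.0322] F [0.3 0.3 0.9] gap 0.24 q6 [-0.503  0.713  2.014  0.077  0.425 -0.789]
```

Emit:
send_rows([
  {"delta_pos": [0,0,3],"yaw": 0.0},
  {"delta_pos": [0,0,4],"yaw": 0.0},
  {"delta_pos": [1,2,3],"yaw": 0.05},
  {"delta_pos": [3,3.5,1],"yaw": 0.08},
  {"delta_pos": [3,4,0],"yaw": 0.08},
  {"delta_pos": [3,4,0],"yaw": 0.08},
  {"delta_pos": [3,3.5,0],"yaw": 0.08},
  {"delta_pos": [2.5,2.5,0],"yaw": 0.08},
  {"delta_pos": [1,1,0],"yaw": 0.0},
  {"delta_pos": [0,0,0],"yaw": 0.0},
])

```text
t: 14.15
tcp_pos: [0.6065, 0.1076, 0.1296]
tool_rot: [0.433, 0.901, 0.012, -0.012]
force: [0.6, -0.5, -1.0]
finger_gap: 0.236
```

```bash
python3 -c "
from h import *
st()"
```

```text
t 14.15 tcp [0.6065 0.1076 0.1296] jawyaw 0.6752 tilt [-0.0113  0.0313] F [ 0.6 -0.5 -1. ] gap 0.236 q6 [-0.021  0.643  1.54   0.038  0.971 -0.718]
```

Emit:
send_rows([
  {"delta_pos": [0.55,0.45,-1.5],"yaw": 0.0},
  {"delta_pos": [0,0,-1.5],"yaw": 0.0},
  {"delta_pos": [0,0,-1.0],"yaw": 0.0},
  {"delta_pos": [0,0,0],"yaw": 0.0},
])

```text
t: 14.65
tcp_pos: [0.6084, 0.1091, 0.0852]
tool_rot: [0.435, 0.9, 0.01, -0.015]
force: [-0.3, -0.2, -0.2]
finger_gap: 0.24
```

```bash
python3 -c "
from h import *
st(); im=manip.snapshot('wrist'); cv2.imwrite('pics/w7.png',im); kw=cam('wrist');np.savez('w7.npz',K=kw[0],W=kw[1])
cv2.imwrite('pics/w7c.png',cv2.resize(im[120:320,210:430],None,fx=2.8,fy=2.8,interpolation=cv2.INTER_CUBIC))"
```

```text
t 14.65 tcp [0.6084 0.1091 0.0852] jawyaw 0.6702 tilt [-0.0182  0.0307] F [-0.3 -0.2 -0.2] gap 0.24 q6 [-0.018  0.711  1.554  0.039  0.896 -0.713]
```

View pics/w7c.png

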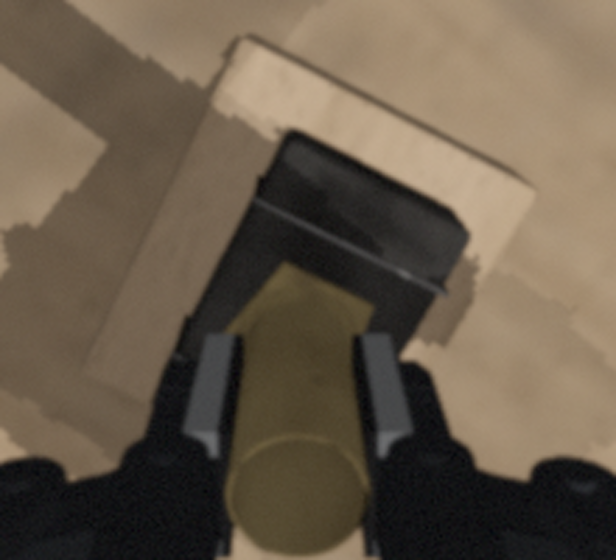

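```bash
python3 -c "
from h import *
d=np.load('w7.npz');kw=(d['K'],d['W']);c=lambda a:np.array(a)/2.8+[210,120]
a=.19;Rz=np.array([[np.cos(a),np.sin(a)],[-np.sin(a),np.cos(a)]])
f=lambda p,z:((p2w(kw,c(p),z)[:,:2]-[.613,.108])@Rz.T*1000).round(1)
print('plate end',f([[288,265],[375,308]],.0685)); print('wire ends',f([[262,200],[445,292]],.0525)); print('rest edge',f([[240,50],[534,190]],.028))
print('tube top',f([[298,494]],.125))
"
```

```text
plate end [[-11.9  15.7]
 [  8.8  15.7]]
wire ends [[-21.7  21.9]
 [ 25.7  21.8]]
rest edge [[-41.4  47. ]
 [ 40.4  50.3]]
tube top [[-2.7  1.6]]
```

Emit:
send_rows([
  {"delta_pos": [0.4,0.48,-0.5],"yaw": 0.0},
  {"delta_pos": [0,0,-0.5],"yaw": 0.0},
  {"delta_pos": [0,0,-0.1],"yaw": 0.0},
  {"delta_pos": [0,0,0],"yaw": 0.0},
])

```text
t: 15.2
tcp_pos: [0.6139, 0.1143, 0.075]
tool_rot: [0.435, 0.9, 0.011, -0.013]
force: [1.0, 0.4, -0.4]
finger_gap: 0.244
```

```bash
python3 -c "
from h import *
st()"
```

```text
t 15.2 tcp [0.6139 0.1143 0.075 ] jawyaw 0.6703 tilt [-0.0149  0.0307] F [ 1.   0.4 -0.4] gap 0.244 q6 [-0.009  0.731  1.544  0.04   0.883 -0.705]
```

Emit:
send_rows([
  {"delta_pos": [-0.17,-0.05,-0.2],"yaw": 0.0},
  {"delta_pos": [0,0,-0.15],"yaw": 0.0},
  {"delta_pos": [0,0,0],"yaw": 0.0},
])

```text
t: 15.58
tcp_pos: [0.6122, 0.1137, 0.0717]
tool_rot: [0.435, 0.9, 0.011, -0.013]
force: [0.3, -0.5, -1.4]
finger_gap: 0.24
```

```bash
python3 -c "
from h import *
st()"
```

```text
t 15.57 tcp [0.6122 0.1137 0.0717] jawyaw 0.6703 tilt [-0.0143  0.0306] F [ 0.3 -0.5 -1.4] gap 0.24 q6 [-0.01   0.734  1.55   0.04   0.872 -0.707]
```

Emit:
send_rows([
  {"delta_pos": [0,0,-0.1],"yaw": 0.0},
  {"delta_pos": [0,0,-0.05],"yaw": 0.0},
  {"delta_pos": [0,0,0],"yaw": 0.0},
])

```text
t: 15.95
tcp_pos: [0.6123, 0.1137, 0.0701]
tool_rot: [0.435, 0.9, 0.011, -0.013]
force: [0.4, -0.5, -0.1]
finger_gap: 0.239
```

Emit:
send_rows([
  {"delta_pos": [0,0,-0.1],"yaw": 0.0},
  {"delta_pos": [0,0,0],"yaw": 0.0},
])

```text
t: 16.2
tcp_pos: [0.6126, 0.1138, 0.0702]
tool_rot: [0.435, 0.9, 0.011, -0.013]
force: [0.1, 0.0, -0.2]
finger_gap: 0.235
```

Emit:
send_rows([
  {"delta_pos": [0,0,0],"yaw": 0.0},
  {"delta_pos": [0,0,0],"yaw": 0.0},
  {"delta_pos": [0,0,0],"yaw": 0.0},
  {"delta_pos": [0,0,0],"yaw": 0.0},
], grip=0)

```text
t: 16.7
tcp_pos: [0.6128, 0.1138, 0.07]
tool_rot: [0.435, 0.9, 0.011, -0.013]
force: [-0.5, -0.1, 0.3]
finger_gap: 0.498
```

Emit:
send_rows([
  {"delta_pos": [0,0,3],"yaw": 0.0},
  {"delta_pos": [0,0,4],"yaw": 0.0},
  {"delta_pos": [0,0,4],"yaw": 0.0},
  {"delta_pos": [-2,-3,2],"yaw": -0.15},
  {"delta_pos": [-2,-3,0],"yaw": -0.15},
  {"delta_pos": [-1,-2,0],"yaw": -0.15},
  {"delta_pos": [0,0,0],"yaw": 0.0},
])

```text
t: 17.58
tcp_pos: [0.561, 0.0321, 0.2038]
tool_rot: [0.63, 0.777, 0.014, -0.009]
force: [0.5, 0.5, 0.9]
finger_gap: 0.5
```

```bash
python3 -c "
from h import *
st(); kw=cam('wrist'); im=manip.snapshot('wrist'); cv2.imwrite('pics/w8.png',im);np.savez('w8.npz',K=kw[0],W=kw[1])
"
```

```text
t 17.57 tcp [0.561  0.0321 0.2038] jawyaw 0.2083 tilt [0.0035 0.0344] F [0.5 0.5 0.9] gap 0.5 q6 [-0.16   0.476  1.626  0.04   1.042 -0.389]
```

View pics/w8.png

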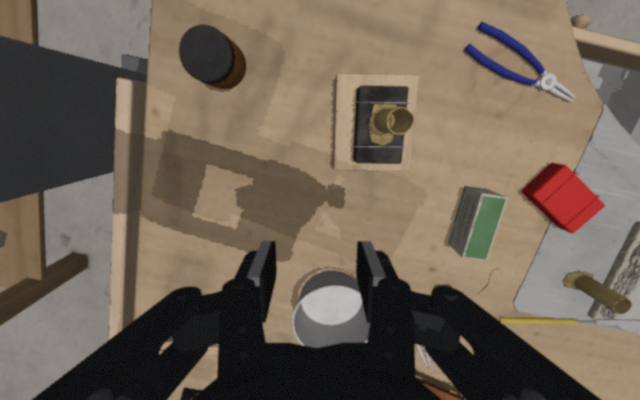

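```bash
python3 -c "
from h import *
from scipy.optimize import least_squares
d=np.load('w8.npz');k8=(d['K'],d['W']);kt=cam('top')
def cyl(P,r,z0,z1):
    a=np.linspace(0,2*np.pi,120);return np.vstack([np.c_[P[0]+r*np.cos(a),P[1]+r*np.sin(a),0*a+z] for z in(z0,z1)])
def cap(f,kw,x0,thr):
    im=cv2.imread(f'pics/{f}.png'); c=w2p(kw,[[*x0,.058]])[0].astype(int); h=45 if f!='top0' else 18
    u0,v0=np.maximum(c-h,0); g=im[v0:c[1]+h,u0:c[0]+h].max(2); m=(g<thr).astype(np.uint8)
    n,l,s,_=cv2.connectedComponentsWithStats(m); i=1+s[1:,4].argmax(); co,_=cv2.findContours((l==i).astype(np.uint8),0,1); e=cv2.fitEllipse(cv2.convexHull(max(co,key=len)))
    print(f,'cap ellipse',np.round(np.array(e[0])+[u0,v0],1),np.round(e[1],1),p2w(kw,np.array(e[0])+[u0,v0],.058)[0].round(4))
for t in(45,55,65): cap('w8',k8,(.439,.132),t); cap('top0',kt,(.439,.132),t)
print('cap hand',p2w(k8,[[208,54.5],[180,54],[236,56]],.058).round(4))
print('dish top',p2w(kt,[[385.7,211.8]],.051).round(4))
# tube top and charcoal in w8
im=cv2.imread('pics/w8.png'); print('tube top',p2w(k8,[[400,121]],.109).round(4))
d=np.load('w2.npz');print('dish left',p2w((d['K'],d['W']),[[462,145]],.051).round(4))
d=np.load('w1.npz');print('dish w1',p2w((d['K'],d['W']),[[415,45],[510,38],[463,87],[480,-3]],.051).round(4))
st()
"
```

```text
w8 cap ellipse [207.8  55. ] [49.8 60.3] [0.4424 0.1352 0.058 ]Traceback (most recent call last):
  File "<string>", line 12, in <module>
    for t in(45,55,65): cap('w8',k8,(.439,.132),t); cap('top0',kt,(.439,.132),t)
                                                    ~~~^^^^^^^^^^^^^^^^^^^^^^^^^
  File "<string>", line 10, in cap
    n,l,s,_=cv2.connectedComponentsWithStats(m); i=1+s[1:,4].argmax(); co,_=cv2.findContours((l==i).astype(np.uint8),0,1); e=cv2.fitEllipse(cv2.convexHull(max(co,key=len)))
                                                     ~~~~~~~~~~~~~~^^
ValueError: attempt to get argmax of an empty sequence
```

```bash
python3 -c "
from h import *
d=np.load('w8.npz');k8=(d['K'],d['W']);kt=cam('top')
print('cap hand',p2w(k8,[[208,54.5],[180,54],[236,56]],.058).round(4))
print('dish top',p2w(kt,[[385.7,211.8]],.051).round(4))
print('tube top',p2w(k8,[[400,121]],.109).round(4))
d=np.load('w2.npz');print('dish left',p2w((d['K'],d['W']),[[462,145]],.051).round(4))
d=np.load('w1.npz');print('dish w1',p2w((d['K'],d['W']),[[415,45],[510,38],[463,87],[480,-3]],.051).round(4))
"
```

```text
cap hand [[0.4425 0.1357 0.058 ]
 [0.4179 0.1309 0.058 ]
 [0.4673 0.1397 0.058 ]]
dish top [[ 0.6177 -0.1234  0.051 ]]
tube top [[0.6144 0.1132 0.109 ]]
dish left [[ 0.6044 -0.0553  0.051 ]]
dish w1 [[ 0.6078 -0.0673  0.051 ]
 [ 0.6271 -0.1725  0.051 ]
 [ 0.5702 -0.1333  0.051 ]
 [ 0.6623 -0.1277  0.051 ]]
```

Emit:
send_rows([
  {"delta_pos": [-2,2,0],"yaw": -0.05},
  {"delta_pos": [-3,2.5,-2],"yaw": 0.0},
  {"delta_pos": [-3,2.5,-3],"yaw": 0.0},
  {"delta_pos": [-2.5,2,-3],"yaw": 0.0},
  {"delta_pos": [-1,1,-2],"yaw": 0.0},
  {"delta_pos": [0,0,0],"yaw": 0.0},
], grip=-1)

```text
t: 18.38
tcp_pos: [0.4479, 0.1396, 0.1018]
tool_rot: [0.643, 0.766, 0.018, -0.007]
force: [-0.7, -0.2, 0.1]
finger_gap: 0.997
```

```bash
python3 -c "
from h import *
st()"
```

```text
t 18.38 tcp [0.4479 0.1396 0.1018] jawyaw 0.174 tilt [0.0128 0.0357] F [-0.7 -0.2  0.1] gap 0.997 q6 [ 0.04   0.539  1.95   0.059  0.639 -0.181]
```

Emit:
send_rows([
  {"delta_pos": [-0.6,-0.4,-1.5],"yaw": 0.0},
  {"delta_pos": [0,0,-2],"yaw": 0.0},
  {"delta_pos": [0,0,-2],"yaw": 0.0},
  {"delta_pos": [0,0,-1],"yaw": 0.0},
  {"delta_pos": [0,0,0],"yaw": 0.0},
])

```text
t: 19.0
tcp_pos: [0.4521, 0.1365, 0.0381]
tool_rot: [0.64, 0.768, 0.023, -0.001]
force: [0.0, -0.2, 1.0]
finger_gap: 1.003
```

Emit:
send_rows([
  {"delta_pos": [-1.1,-0.1,0],"yaw": 0.0},
  {"delta_pos": [-0.3,0,-1.2],"yaw": 0.0},
  {"delta_pos": [-0.2,0,-1],"yaw": 0.0},
  {"delta_pos": [0,0,0],"yaw": 0.0},
])

```text
t: 19.5
tcp_pos: [0.436, 0.1355, 0.0162]
tool_rot: [0.64, 0.768, 0.024, 0.0]
force: [-0.6, -0.3, 0.3]
finger_gap: 0.998
```

```bash
python3 -c "
from h import *
st()"
```

```text
t 19.5 tcp [0.436  0.1355 0.0162] jawyaw 0.1812 tilt [0.0311 0.0367] F [-0.6 -0.3  0.3] gap 0.998 q6 [ 0.032  0.715  2.033  0.101  0.363 -0.244]
```

Emit:
send_rows([
  {"delta_pos": [0.6,0,-0.3],"yaw": 0.0},
  {"delta_pos": [0,0,0],"yaw": 0.0},
])

```text
t: 19.75
tcp_pos: [0.443, 0.1355, 0.0129]
tool_rot: [0.64, 0.768, 0.024, 0.001]
force: [0.2, -0.2, -0.6]
finger_gap: 0.997
```

Emit:
send_rows([
  {"delta_pos": [0,0,0],"yaw": 0.0},
  {"delta_pos": [0,0,0],"yaw": 0.0},
  {"delta_pos": [0,0,0],"yaw": 0.0},
  {"delta_pos": [0,0,0],"yaw": 0.0},
  {"delta_pos": [0,0,0],"yaw": 0.0},
  {"delta_pos": [0,0,0],"yaw": 0.0},
], grip=1, force=40)

```text
t: 20.5
tcp_pos: [0.4429, 0.1355, 0.0136]
tool_rot: [0.64, 0.768, 0.024, 0.001]
force: [-0.1, -0.4, 0.1]
finger_gap: 0.579
```

Emit:
send_rows([
  {"delta_pos": [0,0,2],"yaw": 0.0},
  {"delta_pos": [0,0,3],"yaw": 0.0},
  {"delta_pos": [0,-2,4],"yaw": 0.0},
  {"delta_pos": [0,-3,4],"yaw": 0.0},
  {"delta_pos": [2,-3,0],"yaw": 0.0},
  {"delta_pos": [3,-2.5,0],"yaw": 0.0},
  {"delta_pos": [3.5,-1.5,0],"yaw": 0.0},
  {"delta_pos": [3.5,-1,0],"yaw": 0.0},
  {"delta_pos": [2.5,-1,0],"yaw": 0.0},
  {"delta_pos": [0,0,0],"yaw": 0.0},
])

```text
t: 21.75
tcp_pos: [0.5877, -0.0091, 0.1456]
tool_rot: [0.64, 0.768, 0.022, -0.002]
force: [0.4, 0.2, -0.3]
finger_gap: 0.578
```

```bash
python3 -c "
from h import *
st()"
```

```text
t 21.75 tcp [ 0.5877 -0.0091  0.1456] jawyaw 0.1819 tilt [0.0259 0.0361] F [ 0.4  0.2 -0.3] gap 0.578 q6 [-0.227  0.58   1.626  0.052  0.919 -0.44 ]
```

Emit:
send_rows([
  {"delta_pos": [1.5,0.2,-2],"yaw": 0.0},
  {"delta_pos": [1.2,0.1,-3],"yaw": 0.0},
  {"delta_pos": [0,0,-3],"yaw": 0.0},
  {"delta_pos": [0,0,-2],"yaw": 0.0},
  {"delta_pos": [0,0,0],"yaw": 0.0},
])

```text
t: 22.38
tcp_pos: [0.6057, -0.0022, 0.0414]
tool_rot: [0.639, 0.769, 0.019, -0.008]
force: [-0.4, -0.3, -0.7]
finger_gap: 0.586
```

Emit:
send_rows([
  {"delta_pos": [0.8,-0.4,-1.2],"yaw": 0.0},
  {"delta_pos": [0.1,0,-1],"yaw": 0.0},
  {"delta_pos": [0,0,0],"yaw": 0.0},
])

```text
t: 22.75
tcp_pos: [0.6153, -0.0061, 0.0197]
tool_rot: [0.639, 0.769, 0.02, -0.007]
force: [0.7, -0.2, -1.1]
finger_gap: 0.578
```

```bash
python3 -c "
from h import *
st()"
```

```text
t 22.75 tcp [ 0.6153 -0.0061  0.0197] jawyaw 0.1837 tilt [0.0145 0.0392] F [ 0.7 -0.2 -1.1] gap 0.578 q6 [-0.212  0.802  1.603  0.062  0.731 -0.442]
```

Emit:
send_rows([
  {"delta_pos": [-0.05,0,-0.3],"yaw": 0.0},
  {"delta_pos": [0,0,-0.2],"yaw": 0.0},
  {"delta_pos": [0,0,-0.1],"yaw": 0.0},
  {"delta_pos": [0,0,0],"yaw": 0.0},
])

```text
t: 23.25
tcp_pos: [0.6154, -0.0063, 0.0145]
tool_rot: [0.639, 0.769, 0.02, -0.006]
force: [-0.7, 0.0, -1.6]
finger_gap: 0.58
```

Emit:
send_rows([
  {"delta_pos": [0,0,0],"yaw": 0.0},
  {"delta_pos": [0,0,0],"yaw": 0.0},
  {"delta_pos": [0,0,0],"yaw": 0.0},
  {"delta_pos": [0,0,0],"yaw": 0.0},
], grip=-0.7)

```text
t: 23.75
tcp_pos: [0.6162, -0.0064, 0.0154]
tool_rot: [0.639, 0.769, 0.021, -0.005]
force: [0.2, -0.4, 0.5]
finger_gap: 0.85
```

```bash
python3 -c "
from h import *
st()"
```

```text
t 23.75 tcp [ 0.6162 -0.0064  0.0154] jawyaw 0.1837 tilt [0.0183 0.0384] F [ 0.2 -0.4  0.5] gap 0.85 q6 [-0.212  0.809  1.605  0.063  0.719 -0.443]
```

```bash
python3 -c "
from h import *
kt=cam('top');d=np.load('w1.npz');k1=(d['K'],d['W']);c=lambda a:np.array(a)/3.4+[290,130];t=lambda a:np.array(a)/3+[195,140]
print('clamp top0 ends, band',p2w(kt,t([[680,362],[727,518],[707,441]]),.012).round(4))
print('clamp w1',p2w(k1,c([[682,48],[683,333],[690,205]]),.016).round(4))
print('lamp base top0',p2w(kt,[[465,250],[465,288],[470,250]],.02).round(3),'w1',p2w(k1,[[546,200],[565,135]],.0).round(3))
print('pliers',p2w(kt,[[241,184],[252,186],[258,140]],.005).round(3))
im=cv2.imread('pics/w1.png')[125:225,470:600];a=cv2.resize(im,None,fx=3,fy=3,interpolation=cv2.INTER_CUBIC)
b=cv2.resize(cv2.imread('pics/top0.png')[240:320,405:510],(390,297),interpolation=cv2.INTER_CUBIC); cv2.imwrite('pics/cl.png',np.vstack([a,b]))
"
```

```text
clamp top0 ends, band [[ 0.5055 -0.2102  0.012 ]
 [ 0.3841 -0.2421  0.012 ]
 [ 0.4434 -0.229   0.012 ]]
clamp w1 [[ 0.5071 -0.2057  0.016 ]
 [ 0.3866 -0.2419  0.016 ]
 [ 0.4437 -0.228   0.016 ]]
lamp base top0 [[ 0.53  -0.312  0.02 ]
 [ 0.441 -0.308  0.02 ]
 [ 0.53  -0.324  0.02 ]] w1 [[ 0.435 -0.322  0.   ]
 [ 0.531 -0.315  0.   ]]
pliers [[0.698 0.228 0.005]
 [0.692 0.2   0.005]
 [0.811 0.188 0.005]]
```

Emit:
send_rows([
  {"delta_pos": [0,0,3],"yaw": 0.0},
  {"delta_pos": [0,0,4],"yaw": 0.0},
  {"delta_pos": [0,0,5],"yaw": 0.0},
  {"delta_pos": [-2,-2,3],"yaw": -0.17},
  {"delta_pos": [-3,-3,0],"yaw": -0.17},
  {"delta_pos": [-3,-3,0],"yaw": -0.17},
  {"delta_pos": [-3,-3,0],"yaw": -0.17},
  {"delta_pos": [-3,-3,0],"yaw": -0.17},
  {"delta_pos": [-2,-3,0],"yaw": -0.17},
  {"delta_pos": [0,0,0],"yaw": -0.17},
])

```text
t: 25.0
tcp_pos: [0.4516, -0.181, 0.1714]
tool_rot: [0.965, 0.261, 0.021, 0.011]
force: [-0.1, 0.4, -0.8]
finger_gap: 0.848
```

```bash
python3 -c "
from h import *
st(); kw=cam('wrist'); im=manip.snapshot('wrist'); cv2.imwrite('pics/w9.png',im);np.savez('w9.npz',K=kw[0],W=kw[1])
"
```

```text
t 25.0 tcp [ 0.4516 -0.181   0.1714] jawyaw -1.0437 tilt [ 0.0469 -0.0095] F [-0.1  0.4 -0.8] gap 0.848 q6 [-0.624  0.419  1.869  0.027  0.81   0.401]
```

Emit:
send_rows([
  {"delta_pos": [-0.5,-1.5,-2],"yaw": -0.13},
  {"delta_pos": [-0.5,-1.5,-2.5],"yaw": -0.12},
  {"delta_pos": [-0.5,-1.2,-2.5],"yaw": 0.0},
  {"delta_pos": [-0.5,0,-2],"yaw": 0.0},
  {"delta_pos": [0,0,0],"yaw": 0.0},
], grip=-0.3)

```text
t: 25.68
tcp_pos: [0.4332, -0.2234, 0.0804]
tool_rot: [0.99, 0.14, 0.022, 0.015]
force: [-0.5, -0.1, 0.3]
finger_gap: 0.649
```

```bash
python3 -c "
from h import *
st(); kw=cam('wrist'); im=manip.snapshot('wrist'); cv2.imwrite('pics/w10.png',im);np.savez('w10.npz',K=kw[0],W=kw[1])
q=im.copy()
for p in w2p(kw,[[.4455,-.2275,.012],[.506,-.208,.012],[.385,-.242,.012]]).astype(int): cv2.circle(q,tuple(int(i) for i in p),3,(0,0,255),1); print(p)
cv2.imwrite('pics/w10c.png',q)
"
```

```text
t 25.68 tcp [ 0.4332 -0.2234  0.0804] jawyaw -1.2911 tilt [ 0.0472 -0.0236] F [-0.5 -0.1  0.3] gap 0.649 q6 [-0.714  0.59   1.94   0.025  0.561  0.556]
[321 202]
[319 115]
[317 276]
```

View pics/w10c.png

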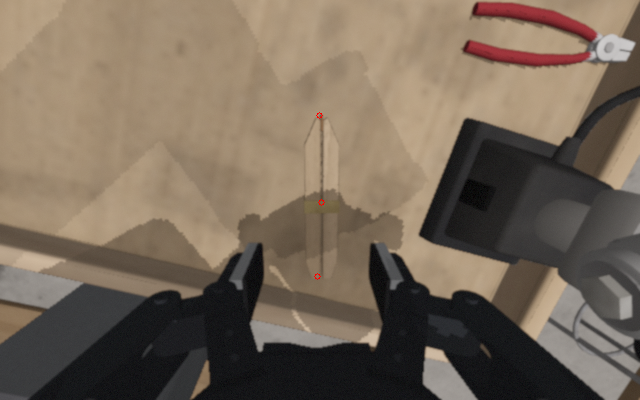

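Emit:
send_rows([
  {"delta_pos": [0.5,-0.3,-2],"yaw": -0.005},
  {"delta_pos": [0.1,0,-2],"yaw": 0.0},
  {"delta_pos": [0,0,-1.5],"yaw": 0.0},
  {"delta_pos": [0,0,0],"yaw": 0.0},
])

```text
t: 26.22
tcp_pos: [0.4446, -0.2286, 0.0287]
tool_rot: [0.99, 0.14, 0.026, 0.02]
force: [-0.5, 0.4, 0.1]
finger_gap: 0.651
```

```bash
python3 -c "
from h import *
st()"
```

```text
t 26.23 tcp [ 0.4446 -0.2286  0.0287] jawyaw -1.2906 tilt [ 0.0571 -0.0319] F [-0.5  0.4  0.1] gap 0.651 q6 [-0.707  0.702  1.939  0.03   0.436  0.556]
```

Emit:
send_rows([
  {"delta_pos": [-0.1,0.05,-1.2],"yaw": 0.0},
  {"delta_pos": [0,0,-0.8],"yaw": 0.0},
  {"delta_pos": [0,0,-0.3],"yaw": 0.0},
])

```text
t: 26.6
tcp_pos: [0.4444, -0.2286, 0.0058]
tool_rot: [0.989, 0.141, 0.027, 0.021]
force: [0.1, -0.5, -0.5]
finger_gap: 0.652
```

Emit:
send_rows([
  {"delta_pos": [0,0.05,-0.1],"yaw": 0.0},
  {"delta_pos": [0,0,0],"yaw": 0.0},
])

```text
t: 26.85
tcp_pos: [0.4443, -0.2281, 0.0045]
tool_rot: [0.989, 0.14, 0.027, 0.021]
force: [-0.1, 0.1, 0.1]
finger_gap: 0.648
```

```bash
python3 -c "
from h import *
st()"
```

```text
t 26.85 tcp [ 0.4443 -0.2281  0.0045] jawyaw -1.2899 tilt [ 0.0592 -0.0336] F [-0.1  0.1  0.1] gap 0.648 q6 [-0.706  0.753  1.947  0.035  0.375  0.55 ]
```

Emit:
send_rows([
  {"delta_pos": [0,0,0],"yaw": 0.0},
  {"delta_pos": [0,0,0],"yaw": 0.0},
  {"delta_pos": [0,0,0],"yaw": 0.0},
  {"delta_pos": [0,0,0],"yaw": 0.0},
  {"delta_pos": [0,0,0],"yaw": 0.0},
  {"delta_pos": [0,0,0],"yaw": 0.0},
], grip=1, force=60)

```text
t: 27.6
tcp_pos: [0.4445, -0.2283, 0.0053]
tool_rot: [0.989, 0.141, 0.027, 0.021]
force: [-0.1, 0.4, -0.2]
finger_gap: 0.273
```

Emit:
send_rows([
  {"delta_pos": [0,0,1],"yaw": 0.0},
  {"delta_pos": [0,0,2],"yaw": 0.0},
  {"delta_pos": [0,0,3],"yaw": 0.0},
  {"delta_pos": [0,0,3],"yaw": 0.0},
  {"delta_pos": [0,0,4],"yaw": 0.0},
  {"delta_pos": [0,1,4],"yaw": 0.0},
  {"delta_pos": [0,0,0],"yaw": 0.0},
])

```text
t: 28.48
tcp_pos: [0.4434, -0.2173, 0.1833]
tool_rot: [0.989, 0.14, 0.028, 0.022]
force: [0.6, 0.2, -1.0]
finger_gap: 0.274
```

```bash
python3 -c "
from h import *
st()"
```

```text
t 28.48 tcp [ 0.4434 -0.2173  0.1833] jawyaw -1.2903 tilt [ 0.0605 -0.0349] F [ 0.6  0.2 -1. ] gap 0.274 q6 [-0.69   0.4    1.857  0.016  0.816  0.589]
```

Emit:
send_rows([
  {"delta_pos": [0,4.5,0],"yaw": 0.0},
  {"delta_pos": [0,5,0],"yaw": 0.0},
  {"delta_pos": [0,5,0],"yaw": 0.0},
  {"delta_pos": [0,5,0],"yaw": 0.0},
  {"delta_pos": [0,5,0],"yaw": -0.03},
  {"delta_pos": [1,5,0],"yaw": -0.03},
  {"delta_pos": [3,5,0],"yaw": -0.03},
  {"delta_pos": [3.5,4,0],"yaw": 0.0},
  {"delta_pos": [3.5,2,0],"yaw": 0.0},
  {"delta_pos": [0,0,0],"yaw": 0.0},
])

```text
t: 29.72
tcp_pos: [0.5493, 0.1986, 0.1772]
tool_rot: [0.995, 0.093, 0.021, 0.024]
force: [0.4, -0.2, -0.4]
finger_gap: 0.273
```

```bash
python3 -c "
from h import *
st()"
```

```text
t 29.73 tcp [0.5493 0.1986 0.1772] jawyaw -1.3861 tilt [ 0.047  -0.0436] F [ 0.4 -0.2 -0.4] gap 0.273 q6 [ 0.182  0.53   1.613 -0.063  0.961  1.602]
```

Emit:
send_rows([
  {"delta_pos": [2.2,0,-2],"yaw": 0.01},
  {"delta_pos": [2.1,0,-4],"yaw": 0.0},
  {"delta_pos": [0,0,-4],"yaw": 0.0},
  {"delta_pos": [0,0,-2],"yaw": 0.0},
  {"delta_pos": [0,0,0],"yaw": 0.0},
])

```text
t: 30.35
tcp_pos: [0.5855, 0.1948, 0.0499]
tool_rot: [0.995, 0.097, 0.015, 0.025]
force: [0.2, -0.5, -0.6]
finger_gap: 0.274
```

```bash
python3 -c "
from h import *
st()"
```

```text
t 30.35 tcp [0.5855 0.1948 0.0499] jawyaw -1.3767 tilt [ 0.0339 -0.0462] F [ 0.2 -0.5 -0.6] gap 0.274 q6 [ 0.165  0.755  1.594 -0.074  0.768  1.594]
```

Emit:
send_rows([
  {"delta_pos": [0.7,0.45,-1.2],"yaw": 0.0},
  {"delta_pos": [0.1,0.05,-1.2],"yaw": 0.0},
  {"delta_pos": [0,0,-0.8],"yaw": 0.0},
  {"delta_pos": [0,0,0],"yaw": 0.0},
])

```text
t: 30.85
tcp_pos: [0.5944, 0.1997, 0.0178]
tool_rot: [0.995, 0.097, 0.016, 0.025]
force: [-0.4, 0.5, -0.4]
finger_gap: 0.268
```

```bash
python3 -c "
from h import *
st()"
```

```text
t 30.85 tcp [0.5944 0.1997 0.0178] jawyaw -1.3772 tilt [ 0.036  -0.0459] F [-0.4  0.5 -0.4] gap 0.268 q6 [ 0.171  0.814  1.576 -0.077  0.726  1.605]
```

Emit:
send_rows([
  {"delta_pos": [0,0,-0.7],"yaw": 0.0},
  {"delta_pos": [0,0,-0.3],"yaw": 0.0},
  {"delta_pos": [0,0,-0.15],"yaw": 0.0},
  {"delta_pos": [0,0,0],"yaw": 0.0},
])

```text
t: 31.35
tcp_pos: [0.595, 0.1999, 0.0064]
tool_rot: [0.995, 0.097, 0.017, 0.025]
force: [0.5, 0.0, -0.3]
finger_gap: 0.274
```

Emit:
send_rows([
  {"delta_pos": [0,0,0],"yaw": 0.0},
  {"delta_pos": [0,0,0],"yaw": 0.0},
  {"delta_pos": [0,0,0],"yaw": 0.0},
], grip=0.1)

```text
t: 31.72
tcp_pos: [0.5955, 0.2, 0.0071]
tool_rot: [0.995, 0.097, 0.017, 0.025]
force: [-0.3, 0.0, 0.3]
finger_gap: 0.454
```

```bash
python3 -c "
from h import *
st()"
```

```text
t 31.73 tcp [0.5955 0.2    0.0071] jawyaw -1.3771 tilt [ 0.0389 -0.0455] F [-0.3  0.   0.3] gap 0.454 q6 [ 0.171  0.831  1.577 -0.079  0.704  1.607]
```

Emit:
send_rows([
  {"delta_pos": [0,0,2],"yaw": 0.0},
  {"delta_pos": [0,0,4],"yaw": 0.0},
  {"delta_pos": [0,0,5],"yaw": 0.0},
  {"delta_pos": [0,0,5],"yaw": 0.0},
  {"delta_pos": [-2,-3,4],"yaw": 0.0},
  {"delta_pos": [-2,-4,1],"yaw": 0.0},
  {"delta_pos": [-2,-3,0],"yaw": 0.0},
  {"delta_pos": [0,0,0],"yaw": 0.0},
])

```text
t: 32.72
tcp_pos: [0.5347, 0.098, 0.235]
tool_rot: [0.995, 0.098, 0.025, 0.025]
force: [0.9, 0.8, -0.9]
finger_gap: 0.45
```

```bash
python3 -c "
from h import *
st(); kw=cam('wrist'); im=manip.snapshot('wrist'); cv2.imwrite('pics/w11.png',im);np.savez('w11.npz',K=kw[0],W=kw[1])
cv2.imwrite('pics/top1.png',manip.snapshot('top'))
P=w2p(kw,[[.594,.1995,.012],[.612,.108,.05],[.6143,-.0065,.05],[.616,-.122,.05],[.443,.255,.016],[.755,.024,.04]]);print(P.round())
"
```

```text
t 32.73 tcp [0.5347 0.098  0.235 ] jawyaw -1.3757 tilt [ 0.054  -0.0452] F [ 0.9  0.8 -0.9] gap 0.45 q6 [ 1.000e-03  3.970e-01  1.665e+00 -5.300e-02  1.026e+00  1.402e+00]
[[232. 115.]
 [311. 115.]
 [412. 133.]
 [506. 152.]
 [172. 227.]
 [417. -10.]]
```

```bash
python3 -c "
from h import *
a=cv2.resize(cv2.imread('pics/w11.png')[45:240,160:560],(800,390),interpolation=cv2.INTER_CUBIC)
b=np.zeros((208,800,3),np.uint8);b[:,:624]=cv2.resize(cv2.imread('pics/top1.png')[180:260,195:435],(624,208),interpolation=cv2.INTER_CUBIC)
cv2.imwrite('pics/f.png',np.vstack([a,b]))"
```

```text
(no output)
```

View pics/f.png

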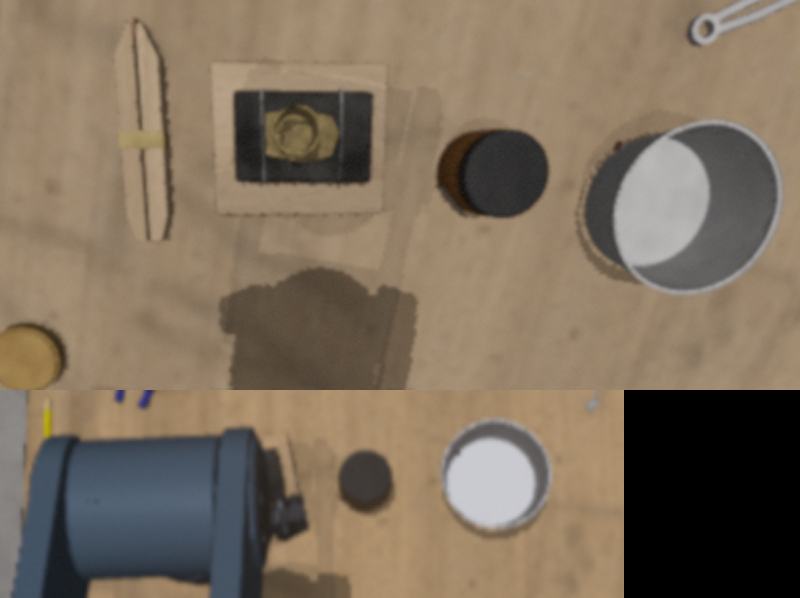

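```bash
python3 -c "
from h import *
d=np.load('w11.npz');kw=(d['K'],d['W']);c=lambda a:np.array(a)/2+[160,45];kt=cam('top')
r=p2w(kw,c([[211,64],[386,66],[383,213],[218,213]]),.028)[:,:2]; rc=r.mean(0)
xa=(r[0]-r[3]+r[1]-r[2]); ya=r[0]-r[1]+r[3]-r[2]; a=np.arctan2(-ya[0],ya[1]); print('rest',rc.round(4),'yaw',a.round(3),np.arctan2(xa[1],xa[0]).round(3))
a=.192;B=np.array([[np.cos(a),np.sin(a)],[-np.sin(a),np.cos(a)]]); f=lambda p,z:((p2w(kw,c(p),z)[:,:2]-rc)@B.T*1000).round(1)
print('rest in frame',((r-rc)@B.T*1000).round(1).tolist())
print('clamp ends',f([[133,20],[152,239]],.012).tolist(),'band edges top/mid',f([[118,139],[164,139]],.009).tolist())
print('char',f([[235,92],[372,93],[371,183],[236,183]],.0525).mean(0)); print('tube top',f([[301,128]],.109),'plate ends',f([[265,135],[338,133]],.055))
P=p2w(kw,c([[506,173],[694,207]]),np.array([.058,.051]))[:,:2];print('jar,dish',P.round(4))
J=p2w(kt,np.array([[365,480-390]])/2.6+[195,180],.058)[0];D=p2w(kt,np.array([[497,474-390]])/2.6+[195,180],.051)[0];print('top jar,dish',J.round(4),D.round(4))
"
```

```text
rest [0.6115 0.1081] yaw 0.191 0.204
rest in frame [[41.1, 49.5], [41.1, -48.6], [-41.3, -49.7], [-41.0, 48.7]]
clamp ends [[66.1, 94.2], [-58.5, 91.7]] band edges top/mid [[1.2, 108.5], [1.3, 81.3]]
char [ 0.95  -1.125]
tube top [[4.1 2.5]] plate ends [[  2.6  19.7]
 [  3.8 -19.2]]
jar,dish [[ 0.6163 -0.0044]
 [ 0.6194 -0.1209]]
top jar,dish [ 0.6107 -0.005   0.058 ] [ 0.6165 -0.1244  0.051 ]
```

```bash
python3 -c "
from station import manip
print(manip.sign_off())"
```

```text
the job is handed in; nothing more can be done
None
```

The soldering end of the bench is set out and handed in at about 33 s of the 96 s. I placed the charcoal, the tube, the flux jar and the ring clamp in that order.

My last check was one wrist picture, with the top camera backing it up for the jar and dish. By that check:

- **Charcoal:** about 1.5 mm from the middle of the rest block, with its long sides along the rest block's long sides (earlier wrist picture: within about 0.01 rad).
- **Tube:** upright, with its plate about 2 to 3 mm from the middle of the charcoal and parallel to it.
- **Flux jar:** within about 3 mm of midway between the rest block and the dish.
- **Ring clamp:** about 31 mm of clear bench from the end face and within 0.02 rad of parallel. Its middle is 1 to 4 mm along from the middle of the face; I got 1 mm from the band and 4 mm from the ends.

The dish and wax puck show where they were first seen. The last picture did not cover the blade carton, and I did not go near it. The two cameras disagreed by up to about 5 mm in x on the jar (0.616 against 0.611), and midway lies between those two readings. The tool built up a tilt of about 3 degrees during the work. Nothing moved as a result, and no force reading went above about 2 N.

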